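# Fit the blade and close the food chopper

## Task

Get the food chopper ready for use: take the blade off the draining rack and put it on the drive spindle in the bowl, pressing only lightly and turning it until its teeth drop fully home in the drive. Then put the lid on the bowl so that it sits flush all round with its tab in the slot on top of the bowl's handle, let go, and leave everything else as it stands.

Things in the scene. Friction and masses are not known exactly. Their poses are not given: they have to be found in the camera images.
- chopper: food chopper, fixed to the worktop: white motor base (160 mm across, 70 mm high) with a clear bowl on it and a grey handle on the robot's side. Origin at the centre of the underside, z up; the handle points along its -x. x = 0, y = 0 is the spindle axis
- seat (a point): spindle axis at the top face of the drive disc in the bowl, 80 mm above the worktop: here the blade's teeth tips stand when home. Round the axis four upright teeth at 90 degrees, 8 mm wide, 11 mm high, 12.5 to 22.5 mm from the axis. The spindle turns stiffly (about 0.22 N m) and may have stopped at any angle; the angle is not reported
- post_tip (a point): top of the spindle's steel centring post, 160 mm above the worktop (80 mm above seat). The post is 19 mm in diameter, tapered over its top 14 mm to 8 mm; it guides the blade's bore
- blade_mid (a point): chopping blade (about 110 g, loose): centre of its grey hub, half-way up; z runs along the hub toward its closed top. Hub 100 mm long, 33 mm in diameter in the ribbed upper 40 mm. Two curved steel knives reach 56 mm from the axis along its own +y and -y, 20 and 36 mm above the foot. At the start it sits on the rack's peg, leaning 35 degrees, top toward the robot
- blade_foot (a point): centre of the blade's open foot, 50 mm below blade_mid along the hub. Bore 90 mm deep, 25 mm wide at the foot, 21 mm at its end. Round the foot four teeth at 90 degrees (on the blade's own x and y axes), 8 mm wide, 12 mm long, point away from the top. Until they fall between the drive's teeth the blade stands 11 mm too high; they fall in when within about 9 degrees of the gaps
- rack: white draining rack, fixed, 150 x 140 mm, rim 21 mm high, to the left or the right of the chopper; origin at the centre of its underside. Its peg (18 mm diameter, 72 mm of it inside the blade's bore, 1.5 to 3 mm of play) leans 35 degrees toward the rack's -x, so the blade comes off along its own z axis. Two thin upright pegs, 67 mm high, stand at the rear corners
- rim (a point): centre of the bowl's mouth, 154 mm above the worktop. The bowl is 125 mm across inside and 133 mm outside; the home blade stands 26 mm above it
- slot (a point): centre of the floor of the slot on top of the bowl handle, 84 mm from the spindle axis toward the chopper's -x, 152 mm above the worktop. Slot 26 mm wide between two cheeks 12 mm high, open at both ends
- lid_knob (a point): grey lid (about 140 g, loose, lying right way up on the worktop): centre of its upright round knob, 33 mm in diameter and 33 mm high; z is up. The lid's underside is 59 mm below this point. A round neck (118 mm across, 6 mm deep) enters the bowl; the flange above it (137 mm across) rests on the rim, so that this point is then 53 mm above the rim
- lid_tab (a point): point under the middle of the lid's one tab (16 mm wide, 6 mm thick, reaching 94 mm from the lid's axis along the lid's -x), 84 mm from the lid's axis, 6 mm above the lid's underside
- spice_jar: bystander: spice jar, 41 mm diameter, 105 mm high; origin at the centre of its foot
- tomato_tin: bystander: tin, 76 mm diameter, 110 mm high; origin at the centre of its foot
- honey_jar: bystander: glass jar with black lid, 63 mm diameter, 94 mm high; origin at the centre of its foot
- cup: bystander: espresso cup, 63 x 92 x 51 mm with its handle; origin under its centre

How it is judged:
By the outcome, as a careful person would: the job done as asked, in the order asked, and still so for the second after the job is handed in, with the robot touching nothing.
It also fails if it takes over 58 s, if anything falls off the work surface, if the arm or the gripper's body presses on something with over 40 N, if the wrist force passes 120 N, or if a joint passes its speed limit or range.

## Robot

A 6-joint arm with a two-finger parallel gripper is mounted at the origin on a cart in front of the work surface, level with it; the furniture and walls round the work are solid. World frame = base frame: x ahead of the robot, y to its left, z up, the work surface at z = 0. Lengths are in mm, angles in rad, forces in N, time in s.
With the tool pointing down it reaches from about 275 to 825 mm from the base axis. Payload 4.9 kg.
Tool frame: the origin (TCP) lies at the very end of the fingers, on their centre line; the grasp point (between the pads) lies 19 mm behind it (pinch_z is the distance from the TCP to the grasp point, in mm); z points along the fingers, y is the line along which they close (so a half turn about z gives the same grasp; the last joint's range is limited). The gripper opens to 85 mm and grips with 20 to 120 N. Pads are 22 mm wide; open, the fingers measure 114 mm over their backs; the gripper's body (76 mm by 85 mm) begins 54 mm behind the grasp point. The pads swing forward as they close: fully open they stand 13 mm farther back than shut.
Start: joints at [-1.383, 0.326, -0.193, 1.052, 0, 1.437], TCP at [173.963, -521.781, 231.281] pointing down, gripper open.
Joint ranges: [-2.65, 2.65], [-0.97, 1.79], [-1.3, 1.35], [-1.93, 2.1], [-1.47, 1.37], [-3.14, 3.14]. Speed limits (rad/s): [2.57, 2.57, 3.14, 3.14, 3.14, 3.14].

## Interface

Orientations are given as a unit quaternion [w, x, y, z].
In Python, from bench import get_state, capture, close_job, pinch_z gives the robot as it stands.
- The arm moves only by the tool apply_moves, never from a script. Its argument "moves" is a list of rows, each an object of numbers: "wx", "wy", "wz": the turn, a rotation vector about the world's x, y, z in rad; "dx", "dy", "dz": the shift along the world's x, y, z in m; "fingers": the closure, from 0 (fully open) to 1 (shut). In form: [{"wx": .., "wy": .., "wz": .., "dx": .., "dy": .., "dz": .., "fingers": ..}, ...]. A call has 1 to 12 rows; each row is the pose to reach, as a shift and turn from the pose commanded when the call began; what a row does not reach only later rows make up. A row lasts 1/8 s, in which the tool goes at most 62.5 mm and 10.7 degrees, less where a joint would pass 70% of its speed; a pose out of reach is approached as far as the arm can. A call with a gripper value outside its range is refused whole. The fingers move at their own pace and stop on an object; "grip_force" is the grip in N (left out, the last holds). Time passes only in rows, so rows that repeat a pose let the fingers close. It gives the time, the measured TCP pose, the force, the opening and the grip force at its end, in the units of the state.
- get_state(): the state, without advancing time (a new reading comes with each control period).
- capture(name): name is "side" or "top"; returns a dict with "color" (400x640x3 uint8, blue, green, red), "vertical_fov" (degrees; the focal length in pixels is half the picture's height over the tangent of half this angle, whatever the lens; pixels are square), "cx", "cy" (the principal point, pixels), "T" (4x4, takes a point from camera to world coordinates). Camera axes: x right, y down, z forward; pixel columns grow to the right and rows downward; lengths in mm; the calibration is good to about 2 mm. A picture is of the moment at which its call begins. There is no depth.
- close_job(): hands the job in; it is judged then, once.
The state is a dict: "t": time; "q": joint angles; "joint_vel": joint speeds; "joint_torque": joint torques, N m; "position": TCP position; "eef_rot": TCP orientation; "wrist_force": force on the tool from outside, world axes, zero at the start; "ft_torque": the same for the moment, N m; "gripper_width": finger opening in mm; "grip_force": force on a finger pad.
Only numpy, scipy, OpenCV 4.12 (cv2) and the standard library are available. Lean on these libraries where they do the work, as an engineer would, in place of code of your own. Each camera call takes 0.05 s, during which the arm holds its last target. There are 200 camera calls.

## Working session

There is one attempt and no reset: what is moved stays moved. The work goes in short steps, Python scripts to look and compute and a tool call to move; the robot and the scene stay as the last step left them, time stands still between calls to the robot, and variables do not carry over. Pictures are saved under pics/ and viewed, at most 10 in all, crops included, and the job is handed in when it is done.

Besides the shell and the picture viewer there is one more tool, called after ">>>" as a command line: name --argument value ..., lists and objects as JSON in quotes. apply_moves: Moves the arm, as the interface text tells. Its arguments: {"type":"object","properties":{"moves":{"type":"array","items":{"type":"object","properties":{"wx":{"type":"number"},"wy":{"type":"number"},"wz":{"type":"number"},"dx":{"type":"number"},"dy":{"type":"number"},"dz":{"type":"number"},"fingers":{"type":"number"}}}},"grip_force":{"type":"number"}},"required":["moves"]}

```bash
mkdir -p pics; ls; python3 - <<'E'
from bench import *
import cv2,numpy as np
print(get_state(), pinch_z)
for n in("side","top"):
    c=capture(n); cv2.imwrite(f"pics/{n}0.png",c["color"]); print(n,c["vertical_fov"],c["cx"],c["cy"],np.round(c["T"],3).tolist())
E
```

```text
pics
{'t': 0.0, 'q': array([-1.38318758e+00,  3.26920214e-01, -1.93568004e-01,  1.05202399e+00,
       -2.19285655e-05,  1.43656759e+00]), 'joint_vel': array([ 0.00055742,  0.00043049, -0.00106267,  0.00189747,  0.00042463,
        0.00038841]), 'joint_torque': array([ 6.60626411e-04, -4.43399549e+01,  2.62442333e+01,  1.56549539e-02,
        1.09145428e-04,  1.45758366e-05]), 'position': array([ 173.85058452, -521.18719159,  230.52076503]), 'eef_rot': array([-8.57342754e-04,  9.87080130e-01,  1.60225093e-01, -3.38561023e-05]), 'wrist_force': array([ 0.23531514, -0.98724778, -0.2032259 ]), 'ft_torque': array([-0.01929824, -0.00873645,  0.01784511]), 'grip_force': 0.0, 'gripper_width': 85.68039112703252} 18.700000000000003
side 50.64736134138769 318.0799614127505 198.23539004770515 [[-0.953, -0.177, 0.244, 261.616], [-0.301, 0.598, -0.743, 762.811], [-0.015, -0.782, -0.623, 799.529], [0.0, 0.0, 0.0, 1.0]]
top 53.17960759847823 320.6483332203948 197.89032429572504 [[-0.007, -0.992, 0.126, 363.285], [-1.0, 0.005, -0.013, -29.622], [0.013, -0.126, -0.992, 1229.105], [0.0, 0.0, 0.0, 1.0]]
```

View pics/side0.png

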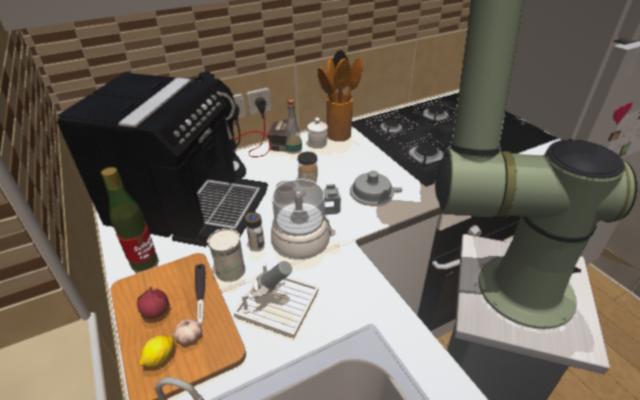

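View pics/top0.png

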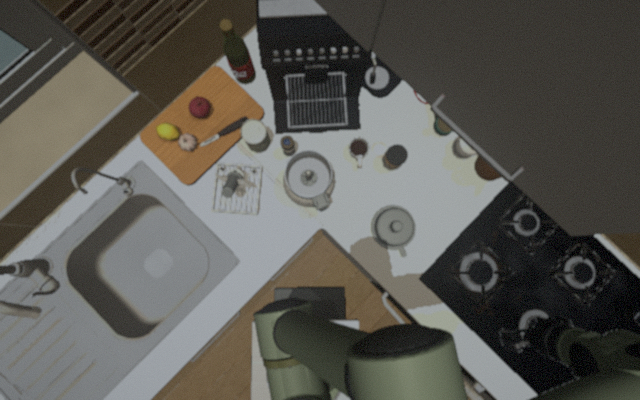

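The top view shows the chopper near (309,178), its handle at (322,202), the lid knob at (396,227) with its tab at (403,252), and the rack at (238,190) with the blade hub at (231,185). In the side view the hub is near (275,275), the bowl near (299,205) and the lid knob near (373,180). I'll enlarge both.

```bash
python3 - <<'E'
import cv2
a=cv2.imread("pics/top0.png")[120:270,200:425]; cv2.imwrite("pics/top_c.png",cv2.resize(a,None,fx=3.5,fy=3.5,interpolation=cv2.INTER_CUBIC))
a=cv2.imread("pics/side0.png")[165:335,215:415]; cv2.imwrite("pics/side_c.png",cv2.resize(a,None,fx=3.5,fy=3.5,interpolation=cv2.INTER_CUBIC))
E
```

```text
(no output)
```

View pics/top_c.png

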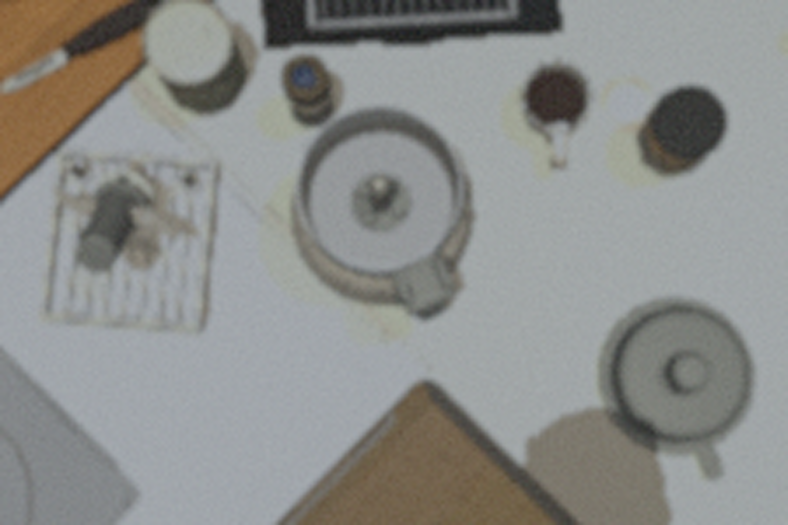

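View pics/side_c.png

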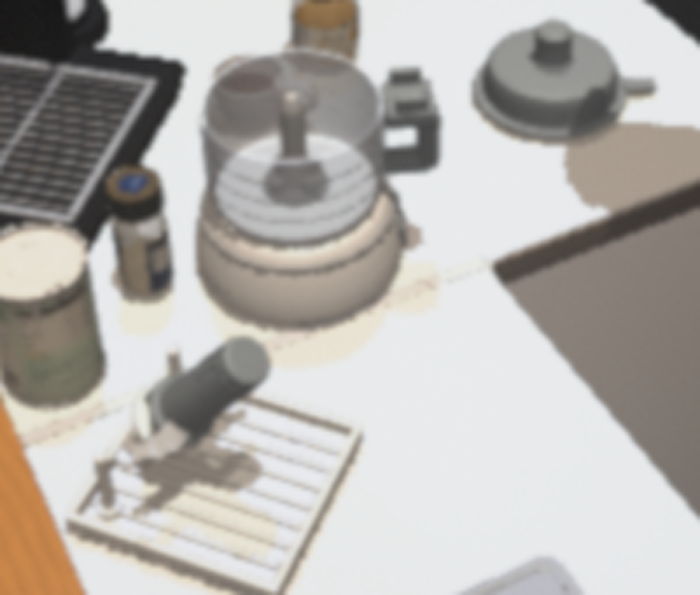

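The crops give these pixel positions. In the top crop, the hub top is (98,250), the post tip (380,187), the knob top (690,372), the tab end (712,474), the handle top (428,285), and the rack corners (62,155), (218,162), (204,330) and (46,322). In the side crop, the hub top is (246,362), the post tip (294,98), the knob top (553,30) and the handle top (407,88).

```bash
cat > h.py <<'E'
from bench import *
import cv2,numpy as np
OFF={"top":(200,120),"side":(215,165)}
def full(n,p): return (np.array(p,float)+.5)/3.5-.5+np.array(OFF[n])
class Cam:
    def __init__(s,n):
        s.c=c=capture(n); s.n=n; s.T=np.array(c["T"]); s.f=200/np.tan(np.radians(c["vertical_fov"]/2)); s.img=c["color"]
    def ray(s,p):
        d=s.T[:3,:3]@[(p[0]-s.c["cx"])/s.f,(p[1]-s.c["cy"])/s.f,1]; return s.T[:3,3],d/np.linalg.norm(d)
    def onz(s,p,z):
        o,d=s.ray(p); return o+d*(z-o[2])/d[2]
    def pix(s,X):
        v=s.T[:3,:3].T@(np.array(X,float)-s.T[:3,3]); return np.array([s.c["cx"]+s.f*v[0]/v[2],s.c["cy"]+s.f*v[1]/v[2]])
def tri(a,pa,b,pb):
    A=np.zeros((3,3));y=np.zeros(3);L=[]
    for c,p in((a,pa),(b,pb)):
        o,d=c.ray(p);P=np.eye(3)-np.outer(d,d);A+=P;y+=P@o;L.append((o,P))
    X=np.linalg.solve(A,y); return X,[np.linalg.norm(P@(X-o)) for o,P in L]
E
python3 - <<'E'
from h import *
np.set_printoptions(precision=1,suppress=True)
t,s=Cam("top"),Cam("side")
for k,a,b in[("hubtop",(98,250),(246,362)),("post",(380,187),(294,98)),("knobtop",(690,372),(553,30)),("handletop",(428,285),(407,88))]:
    print(k,*tri(t,full("top",a),s,full("side",b)))
print("rack top",[t.onz(full("top",p),21) for p in[(62,155),(218,162),(204,330),(46,322)]])
print("rack side",[s.onz(full("side",p),21) for p in[(70,522),(278,590),(360,433)]])
print("post@160",t.onz(full("top",(380,187)),160),s.onz(full("side",(294,98)),160))
print("handle@164",t.onz(full("top",(428,285)),164),s.onz(full("side",(407,88)),164))
print("knobtop@75",t.onz(full("top",(690,372)),75.5),s.onz(full("side",(553,30)),75.5))
print("tab end",t.onz(full("top",(712,474)),12),s.onz(full("side",(652,86)),12))
print("rimL,R,top",[t.onz(full("top",p),154) for p in[(298,200),(472,200),(386,107)]])
print("lid L,R,T,B",[t.onz(full("top",p),10) for p in[(601,372),(752,372),(680,298),(680,448)]])
# knifes
print("drive disc", t.onz(full("top",(382,202)),82), s.onz(full("side",(296,184)),82))
E
```

```text
hubtop [520.7 212.2 132.4] [np.float64(1.8904998474688772), np.float64(1.8904998474691515)]
post [566.9 -10.7 156.7] [np.float64(0.5644397536842537), np.float64(0.5644397536839791)]
knobtop [ 426.9 -265.6   70.7] [np.float64(0.1829804755299237), np.float64(0.1829804755299651)]
handletop [492.  -47.1 154.7] [np.float64(1.383185644980368), np.float64(1.3831856449802489)]
rack top [array([623.1, 270.7,  21. ]), array([616.3, 134. ,  21. ]), array([468.4, 144.4,  21. ]), array([476.1, 280.7,  21. ])]
rack side [array([619.9, 277.7,  21. ]), array([477.4, 285.6,  21. ]), array([466.3, 157. ,  21. ])]
post@160 [566.9 -10.6 160. ] [564.8  -6.7 160. ]
handle@164 [489.6 -47.3 164. ] [490.1 -35.3 164. ]
knobtop@75 [ 426.5 -264.7   75.5] [ 426.  -258.9   75.5]
tab end [ 341.8 -293.9   12. ] [ 340.4 -289.5   12. ]
rimL,R,top [array([558. ,  53.4, 154. ]), array([557.4, -82.3, 154. ]), array([631.9, -15.4, 154. ])]
lid L,R,T,B [array([ 430.6, -200.2,   10. ]), array([ 429.7, -332.3,   10. ]), array([ 495.1, -271.2,   10. ]), array([ 364.3, -267.3,   10. ])]
drive disc [569.  -10.8  82. ] [565.6  -3.4  82. ]
```

```bash
python3 - <<'E'
from h import *
np.set_printoptions(precision=1,suppress=True)
t,s=Cam("top"),Cam("side")
# grey-dark mask of hub: axis by PCA / minAreaRect, in each view
ax=np.array([-.572,.039,.819]); top=np.array([520.7,212.2,132.4])
V=[]
for c,(x0,y0,x1,y1) in((t,(218,165,242,203)),(s,(252,255,296,296))):
    g=cv2.cvtColor(cv2.resize(c.img[y0:y1,x0:x1],None,fx=14,fy=14,interpolation=cv2.INTER_CUBIC),cv2.COLOR_BGR2GRAY)
    print(c.n,"pred crop px top/-40/-100:",[ (c.pix(top-k*ax)-OFF[c.n])*3.5 for k in(0,40,100)])
    m=(g<120).astype(np.uint8); m=cv2.morphologyEx(m,cv2.MORPH_OPEN,np.ones((57,57)))
    n,l,st,ce=cv2.connectedComponentsWithStats(m); i=1+st[1:,4].argmax(); cc=max(cv2.findContours((l==i).astype(np.uint8),0,1)[0],key=cv2.contourArea)
    print(cv2.minAreaRect(cc))
    cv2.drawContours(im:=cv2.resize(c.img[y0:y1,x0:x1],None,fx=14,fy=14,interpolation=cv2.INTER_CUBIC),[cc],-1,(0,0,255),1)
    for k,col in((0,(0,255,0)),(40,(255,0,0)),(100,(255,0,255))): cv2.circle(im,tuple(int(v) for v in (c.pix(top-k*ax)-[x0,y0]+.5)*14),5,col,-1)
    V.append(im)
h=max(v.shape[0] for v in V); V=[cv2.copyMakeBorder(v,0,h-v.shape[0],0,4,cv2.BORDER_CONSTANT) for v in V]
o=np.hstack(V); o=cv2.resize(o,(800,int(o.shape[0]*800/o.shape[1]))); cv2.imwrite("pics/hub.png",o)
E
```

```text
top pred crop px top/-40/-100: [array([ 97.4, 251.1]), array([108.7, 228.9]), array([124.4, 198.2])]
((196.8724365234375, 274.7716064453125), (243.67276000976562, 371.95599365234375), 10.70400619506836)
side pred crop px top/-40/-100: [array([241.7, 360.2]), array([211.5, 386.3]), array([169.4, 422.7])]
((292.54833984375, 326.78741455078125), (250.94583129882812, 338.06549072265625), 44.4212760925293)
```

View pics/hub.png

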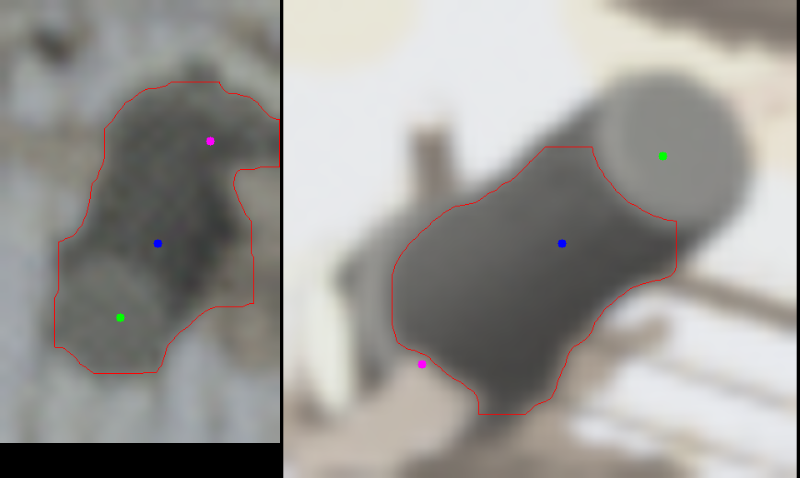

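Both views show the hub: top-disc centre at top (227.2,190.2) and side (284.9,267.2). The hub's side-view axis has a slope of about 0.62, flatter than predicted, so I'll fit the lean azimuth to that.

```bash
python3 - <<'E'
from h import *
np.set_printoptions(precision=2,suppress=True)
t,s=Cam("top"),Cam("side")
X,e=tri(t,(227.2,190.2),s,(284.9,267.2)); print(X,e)
for lean in(32,35,38):
  for az in(-20,-15,-10,-5,0,5):
    L,A=np.radians([lean,az]); ax=np.array([-np.sin(L)*np.cos(A),-np.sin(L)*np.sin(A),np.cos(L)])
    d=s.pix(X-100*ax)-s.pix(X); dt=t.pix(X-100*ax)-t.pix(X); print(lean,az,"side slope",-d[1]/d[0],d,"top",dt)
E
```

```text
[521.59 212.54 135.47] [np.float64(2.9966279375495026), np.float64(2.9966279375494835)]
32 -20 side slope 0.9860540870126225 [-15.06  14.85] top [ 12.69 -12.51]
32 -15 side slope 0.9864469725705535 [-16.37  16.15] top [ 11.21 -12.96]
32 -10 side slope 0.9988599976002716 [-17.56  17.54] top [  9.7  -13.29]
32 -5 side slope 1.0213075097449154 [-18.6  19. ] top [  8.17 -13.48]
32 0 side slope 1.0526533357509016 [-19.49  20.52] top [  6.62 -13.54]
32 5 side slope 1.0923458975240772 [-20.23  22.09] top [  5.06 -13.47]
35 -20 side slope 0.7916250531289556 [-16.58  13.12] top [ 13.03 -14.04]
35 -15 side slope 0.8068719225278439 [-18.01  14.53] top [ 11.44 -14.53]
35 -10 side slope 0.8305068753135784 [-19.29  16.02] top [  9.8  -14.88]
35 -5 side slope 0.861411694250492 [-20.43  17.6 ] top [  8.13 -15.09]
35 0 side slope 0.8990178864621329 [-21.4   19.24] top [  6.45 -15.16]
35 5 side slope 0.9431495065560449 [-22.2   20.94] top [  4.77 -15.08]
38 -20 side slope 0.6295234870995896 [-18.05  11.36] top [ 13.35 -15.54]
38 -15 side slope 0.6567889828178785 [-19.59  12.87] top [ 11.63 -16.07]
38 -10 side slope 0.6895392720665309 [-20.98  14.47] top [  9.87 -16.45]
38 -5 side slope 0.727333052036936 [-22.21  16.15] top [  8.08 -16.67]
38 0 side slope 0.7700479396511606 [-23.26  17.91] top [  6.27 -16.74]
38 5 side slope 0.8178046920491875 [-24.13  19.73] top [  4.45 -16.65]
```

```bash
cat >> h.py <<'E'
from scipy.spatial.transform import Rotation as Ro
np.set_printoptions(precision=4,suppress=True)
def frame(z,yhint):
    z=np.array(z,float);z/=np.linalg.norm(z);y=np.array(yhint,float);y-=z*(y@z);y/=np.linalg.norm(y)
    return Ro.from_matrix(np.c_[np.cross(y,z),y,z])
def rel(P,R,st=None):
    st=st or get_state(); R0=Ro.from_quat(st["eef_rot"],scalar_first=True)
    return (np.array(P)-st["position"])/1000,(R*R0.inv()).as_rotvec()
def axis(l,a):
    L,A=np.radians([l,a]); return np.array([-np.sin(L)*np.cos(A),-np.sin(L)*np.sin(A),np.cos(L)])
E
python3 - <<'E'
from h import *
ax=axis(37,-3);top=np.array([521.5,212.5,134.])
print(rel([470,213,260],frame([0,0,-1],[0,1,0])), rel(top+60*ax,frame(-ax,[0,1,0])))
E
```

```text
(array([0.296 , 0.7347, 0.0288]), array([-0.    , -0.0003,  2.8198])) (array([ 0.3115,  0.7361, -0.0493]), array([-0.9023, -0.1035,  2.6768]))
```

>>> apply_moves --moves '[{"dx":0.1,"dy":0.1,"dz":0.05,"wz":0.18,"fingers":0.25},{"dx":0.15,"dy":0.2,"dz":0.07,"wz":0.36,"fingers":0.25},{"dx":0.2,"dy":0.3,"dz":0.07,"wz":0.54,"fingers":0.25},{"dx":0.22,"dy":0.36,"dz":0.07,"wz":0.72,"fingers":0.25},{"dx":0.23,"dy":0.42,"dz":0.07,"wz":0.9,"fingers":0.25},{"dx":0.24,"dy":0.48,"dz":0.07,"wz":1.08,"fingers":0.25},{"dx":0.25,"dy":0.54,"dz":0.07,"wz":1.26,"fingers":0.25},{"dx":0.26,"dy":0.6,"dz":0.07,"wz":1.44,"fingers":0.25},{"dx":0.27,"dy":0.66,"dz":0.07,"wz":1.62,"fingers":0.25},{"dx":0.28,"dy":0.7,"dz":0.06,"wz":1.8,"fingers":0.25},{"dx":0.29,"dy":0.72,"dz":0.05,"wz":1.98,"fingers":0.25},{"dx":0.3,"dy":0.735,"dz":0.04,"wz":2.16,"fingers":0.25}]'

```text
$.moves[0]: bad value
```

>>> apply_moves --moves '[{"wx":0,"wy":0,"dx":0.1,"dy":0.1,"dz":0.05,"wz":0.18,"fingers":0.25},{"wx":0,"wy":0,"dx":0.15,"dy":0.2,"dz":0.07,"wz":0.36,"fingers":0.25},{"wx":0,"wy":0,"dx":0.2,"dy":0.3,"dz":0.07,"wz":0.54,"fingers":0.25},{"wx":0,"wy":0,"dx":0.22,"dy":0.36,"dz":0.07,"wz":0.72,"fingers":0.25},{"wx":0,"wy":0,"dx":0.23,"dy":0.42,"dz":0.07,"wz":0.9,"fingers":0.25},{"wx":0,"wy":0,"dx":0.24,"dy":0.48,"dz":0.07,"wz":1.08,"fingers":0.25},{"wx":0,"wy":0,"dx":0.25,"dy":0.54,"dz":0.07,"wz":1.26,"fingers":0.25},{"wx":0,"wy":0,"dx":0.26,"dy":0.6,"dz":0.07,"wz":1.44,"fingers":0.25},{"wx":0,"wy":0,"dx":0.27,"dy":0.66,"dz":0.07,"wz":1.62,"fingers":0.25},{"wx":0,"wy":0,"dx":0.28,"dy":0.7,"dz":0.06,"wz":1.8,"fingers":0.25},{"wx":0,"wy":0,"dx":0.29,"dy":0.72,"dz":0.05,"wz":1.98,"fingers":0.25},{"wx":0,"wy":0,"dx":0.3,"dy":0.735,"dz":0.04,"wz":2.16,"fingers":0.25}]'

```text
t: 1.9
position: [455.5, 156.8, 281.2]
eef_rot: [0.001, 0.321, 0.947, 0.0]
wrist_force: [0.8, -0.2, 0.9]
gripper_width: 64.1
grip_force: 0.0
```

```bash
python3 - <<'E'
from h import *
for _ in range(3): Cam("top")
st=get_state(); print(st["position"],st["eef_rot"],abs(st["joint_vel"]).max())
ax=axis(37,-3);top=np.array([521.5,212.5,134.]);R=frame(-ax,[0,1,0])
for k in(60,10,-35): print(rel(top+k*ax,R))
E
```

```text
[454.73   157.1081 279.9569] [-0.0005  0.3215  0.9469 -0.0003] 0.06576516917627484
(array([ 0.0307,  0.0573, -0.098 ]), array([-0.2396, -0.6124,  0.6214]))
(array([ 0.0608,  0.0557, -0.138 ]), array([-0.2396, -0.6124,  0.6214]))
(array([ 0.0878,  0.0543, -0.1739]), array([-0.2396, -0.6124,  0.6214]))
```

>>> apply_moves --moves '[{"wx":-0.04,"wy":-0.1,"wz":0.1,"dx":0.01,"dy":0.03,"dz":-0.03,"fingers":0.25},{"wx":-0.09,"wy":-0.23,"wz":0.23,"dx":0.02,"dy":0.05,"dz":-0.06,"fingers":0.25},{"wx":-0.15,"wy":-0.38,"wz":0.38,"dx":0.03,"dy":0.0573,"dz":-0.08,"fingers":0.25},{"wx":-0.2,"wy":-0.51,"wz":0.52,"dx":0.0307,"dy":0.0573,"dz":-0.095,"fingers":0.25},{"wx":-0.2396,"wy":-0.6124,"wz":0.6214,"dx":0.0307,"dy":0.0573,"dz":-0.098,"fingers":0.25},{"wx":-0.2396,"wy":-0.6124,"wz":0.6214,"dx":0.0307,"dy":0.0573,"dz":-0.098,"fingers":0.25}]'

```text
t: 2.8
position: [481.2, 209.1, 179.5]
eef_rot: [0.314, 0.008, 0.949, -0.015]
wrist_force: [-0.1, 0.7, -0.1]
gripper_width: 63.9
grip_force: 0.0
```

```bash
python3 - <<'E'
from h import *
s=Cam("side");t=Cam("top")
st=get_state(); print(st["position"],abs(st["joint_vel"]).max(),st["q"])
p=st["position"];print("tcp px",s.pix(p),t.pix(p))
a=cv2.resize(s.img[200:350,215:365],(560,560),interpolation=cv2.INTER_CUBIC); cv2.imwrite("pics/pre.png",a)
E
```

```text
[486.3794 211.2851 183.6512] 0.0673030612635108 [ 0.4314  0.0455 -0.9352  0.0021 -0.2839  0.3642]
tcp px [298.5198 253.9666] [223.6233 201.9223]
```

View pics/pre.png

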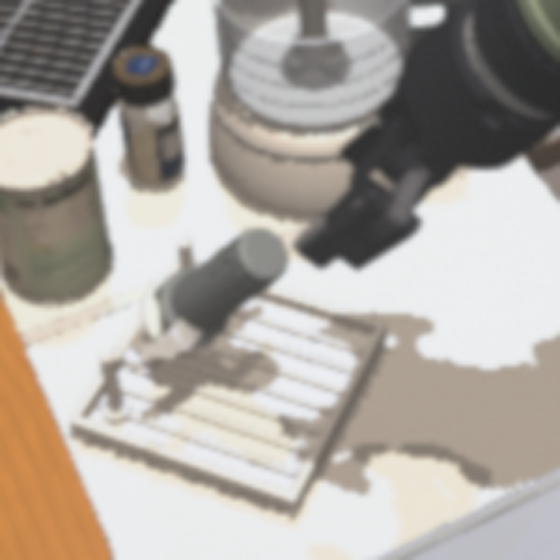

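```bash
python3 - <<'E'
from h import *
np.set_printoptions(precision=1,suppress=True)
s=Cam("side");t=Cam("top"); st=get_state(); p=st["position"];R=Ro.from_quat(st["eef_rot"],scalar_first=True)
print(p,R.as_matrix())
k=560/150
for l in([0,0,0],[0,32,0],[0,-32,0],[0,32,-40],[0,-32,-40]):
    X=p+R.apply(l); print(l,(s.pix(X)-[215,200])*k,t.pix(X))
for nm,X in(("hubtop",[521.5,212.5,134]),("post",[566,-10,160])): print(nm,(s.pix(X)-[215,200])*k,t.pix(X))
a=cv2.resize(t.img[130:230,170:290],None,fx=5,fy=5,interpolation=cv2.INTER_CUBIC); cv2.imwrite("pics/pre_t.png",a)
E
```

```text
[488.4 212.3 185.1] [[-0.8  0.   0.6]
 [ 0.   1.  -0. ]
 [-0.6 -0.  -0.8]]
[0, 0, 0] [307.5 200.1] [223.1 201.1]
[0, 32, 0] [285.4 243.1] [211.  200.9]
[0, -32, 0] [328.4 159.3] [235.3 201.3]
[0, 32, -40] [326.  212.1] [207.  208.8]
[0, -32, -40] [368.1 127.3] [232.1 209.3]
hubtop [256.1 251.7] [227.6 191.4]
post [312.2 -30.8] [308.  173.4]
```

View pics/pre_t.png

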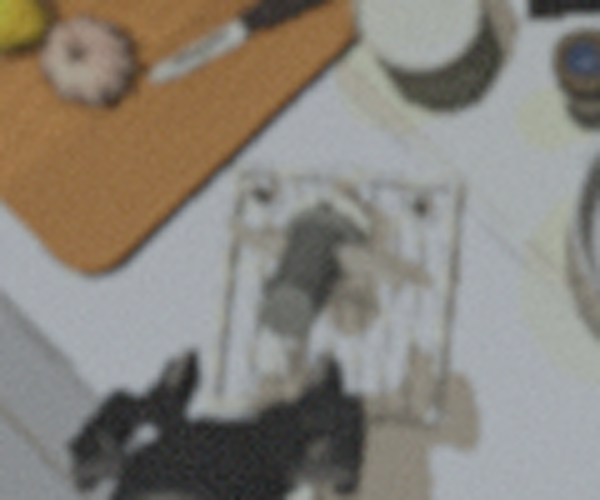

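The near fingertip shows at (308,245) in the side crop. In the top crop the fingertips are at (190,352) and (328,360), and the hub disc is at (290,308). That matches the prediction, with the hub azimuth about 0, so I'll go in.

```bash
python3 - <<'E'
from h import *
st=get_state(); print(st["position"])
ax=axis(37,-1);top=np.array([521.5,212.5,134.]);R=frame(-ax,[0,1,0])
for k in(60,-35): print(rel(top+k*ax,R))
E
```

```text
[488.4184 212.2782 185.1121]
(array([-0.003 ,  0.0009, -0.0032]), array([0.0108, 0.0025, 0.019 ]))
(array([ 0.0541, -0.0001, -0.0791]), array([0.0108, 0.0025, 0.019 ]))
```

>>> apply_moves --moves '[{"wx":0.01,"wy":0.0,"wz":0.02,"dx":0.008,"dy":0.0,"dz":-0.018,"fingers":0.25},{"wx":0.01,"wy":0.0,"wz":0.02,"dx":0.023,"dy":0.0,"dz":-0.038,"fingers":0.25},{"wx":0.01,"wy":0.0,"wz":0.02,"dx":0.038,"dy":0.0,"dz":-0.058,"fingers":0.25},{"wx":0.01,"wy":0.0,"wz":0.02,"dx":0.054,"dy":0.0,"dz":-0.079,"fingers":0.25},{"wx":0.01,"wy":0.0,"wz":0.02,"dx":0.054,"dy":0.0,"dz":-0.079,"fingers":0.25},{"wx":0.01,"wy":0.0,"wz":0.02,"dx":0.054,"dy":0.0,"dz":-0.079,"fingers":0.25}]'

```text
t: 3.75
position: [540.5, 212.0, 104.5]
eef_rot: [0.318, -0.0, 0.948, -0.006]
wrist_force: [0.0, -1.2, -0.2]
gripper_width: 64.1
grip_force: 0.0
```

>>> apply_moves --moves '[{"wx":0,"wy":0,"wz":0,"dx":0,"dy":0,"dz":0,"fingers":0.9},{"wx":0,"wy":0,"wz":0,"dx":0,"dy":0,"dz":0,"fingers":0.9},{"wx":0,"wy":0,"wz":0,"dx":0,"dy":0,"dz":0,"fingers":0.9},{"wx":0,"wy":0,"wz":0,"dx":0,"dy":0,"dz":0,"fingers":0.9}]' --grip_force 40

```text
t: 4.25
position: [540.2, 211.3, 104.9]
eef_rot: [0.319, 0.0, 0.948, -0.006]
wrist_force: [-3.3, -3.0, 7.4]
gripper_width: 32.1
grip_force: 39.4
```

>>> apply_moves --moves '[{"wx":0,"wy":0,"wz":0,"dx":-0.009,"dy":0,"dz":0.012,"fingers":0.9},{"wx":0,"wy":0,"wz":0,"dx":-0.021,"dy":0,"dz":0.028,"fingers":0.9},{"wx":0,"wy":0,"wz":0,"dx":-0.036,"dy":0,"dz":0.048,"fingers":0.9},{"wx":0,"wy":0,"wz":0,"dx":-0.051,"dy":0,"dz":0.068,"fingers":0.9},{"wx":0,"wy":0,"wz":0,"dx":-0.066,"dy":0,"dz":0.088,"fingers":0.9},{"wx":0,"wy":0,"wz":0,"dx":-0.066,"dy":0,"dz":0.12,"fingers":0.9},{"wx":0,"wy":0,"wz":0,"dx":-0.066,"dy":0,"dz":0.16,"fingers":0.9},{"wx":0,"wy":0,"wz":0,"dx":-0.066,"dy":0,"dz":0.16,"fingers":0.9}]'

```text
t: 5.25
position: [475.3, 213.3, 267.9]
eef_rot: [0.32, -0.0, 0.947, -0.004]
wrist_force: [-0.4, -0.4, -1.1]
gripper_width: 32.2
grip_force: 40.2
```

```bash
python3 - <<'E'
from h import *
s=Cam("side");t=Cam("top"); st=get_state(); p=st["position"]; print(p,st["q"],st["gripper_width"])
k=4
a=cv2.resize(s.img[180:320,215:345],None,fx=4,fy=4,interpolation=cv2.INTER_CUBIC)
b=cv2.resize(t.img[140:220,190:250],None,fx=4,fy=4,interpolation=cv2.INTER_CUBIC)
b=cv2.copyMakeBorder(b,0,a.shape[0]-b.shape[0],0,0,cv2.BORDER_CONSTANT)
cv2.imwrite("pics/held.png",np.hstack([a,b]))
E
```

```text
[472.9818 212.0804 263.4   ] [ 0.4322 -0.1133 -0.8333  0.2544 -0.2637  0.3489] 32.39537705703825
```

View pics/held.png

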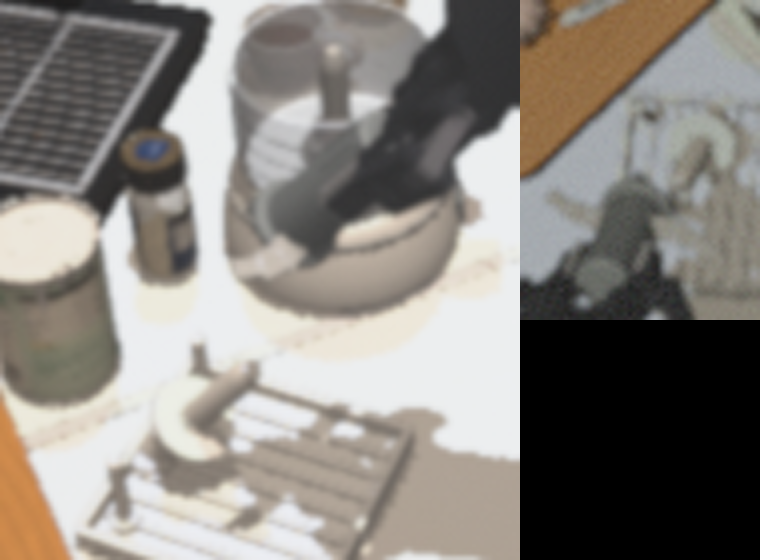

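The picture shows the blade held in the fingers with its foot at about (290,235), the empty peg on the rack, and the post tip at (333,50) in the 4x crop. Next I'll straighten the tool and carry the blade over the post.

```bash
python3 - <<'E'
from h import *
print(rel([566,-9,250],frame([0,0,-1],[0,1,0])))
E
```

```text
(array([ 0.093 , -0.2211, -0.0134]), array([ 0.0108,  0.6456, -0.0018]))
```

>>> apply_moves --moves '[{"wx":0,"wy":0.12,"wz":0,"dx":0.0,"dy":-0.01,"dz":0,"fingers":0.9},{"wx":0,"wy":0.28,"wz":0,"dx":0.01,"dy":-0.05,"dz":0,"fingers":0.9},{"wx":0,"wy":0.44,"wz":0,"dx":0.03,"dy":-0.1,"dz":0,"fingers":0.9},{"wx":0.01,"wy":0.58,"wz":0,"dx":0.06,"dy":-0.15,"dz":0,"fingers":0.9},{"wx":0.01,"wy":0.646,"wz":0,"dx":0.08,"dy":-0.195,"dz":-0.005,"fingers":0.9},{"wx":0.01,"wy":0.646,"wz":0,"dx":0.093,"dy":-0.221,"dz":-0.0134,"fingers":0.9},{"wx":0.01,"wy":0.646,"wz":0,"dx":0.093,"dy":-0.221,"dz":-0.0134,"fingers":0.9},{"wx":0.01,"wy":0.646,"wz":0,"dx":0.093,"dy":-0.221,"dz":-0.0134,"fingers":0.9}]'

```text
t: 6.35
position: [565.5, -8.4, 248.9]
eef_rot: [-0.001, -0.001, 1.0, -0.0]
wrist_force: [0.2, -0.3, -1.0]
gripper_width: 32.4
grip_force: 40.2
```

```bash
python3 - <<'E'
from h import *
for _ in range(2): s=Cam("side")
t=Cam("top"); st=get_state(); p=st["position"]; print(p,st["q"],st["gripper_width"],st["eef_rot"])
k=4
print("pred foot, tcp, post px(crop)",[((s.pix(X)-[235,120])*4) for X in (p-[0,0,65],p,[566,-9,160])])
a=cv2.resize(s.img[120:260,235:375],None,fx=4,fy=4,interpolation=cv2.INTER_CUBIC)
cv2.imwrite("pics/hover.png",a)
E
```

```text
[566.0531  -7.9172 250.4923] [-0.1439  0.3444 -0.1163  1.1098 -0.001  -0.1471] 31.953386439886536 [ 0.0001 -0.0016  1.     -0.0005]
pred foot, tcp, post px(crop) [array([251.4517, 255.9129]), array([246.524 , 166.7246]), array([253.9484, 287.9912])]
```

View pics/hover.png

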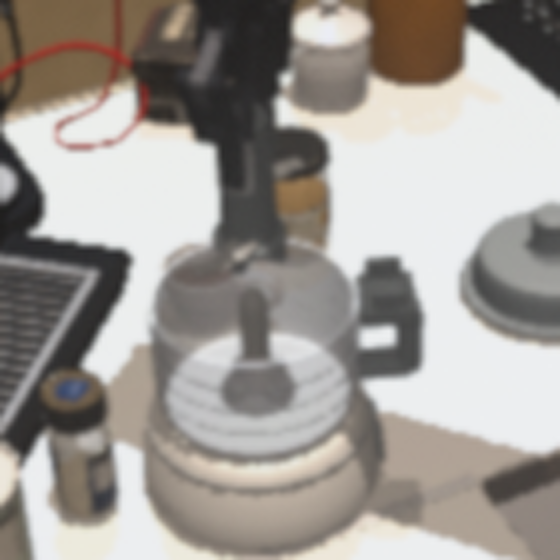

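The blade foot at about (252,250) lines up above the post tip at (253,292). I'll lower it onto the post.

>>> apply_moves --moves '[{"wx":0,"wy":0,"wz":0,"dx":0,"dy":-0.001,"dz":-0.015,"fingers":0.9},{"wx":0,"wy":0,"wz":0,"dx":0,"dy":-0.001,"dz":-0.03,"fingers":0.9},{"wx":0,"wy":0,"wz":0,"dx":0,"dy":-0.001,"dz":-0.042,"fingers":0.9},{"wx":0,"wy":0,"wz":0,"dx":0,"dy":-0.001,"dz":-0.05,"fingers":0.9},{"wx":0,"wy":0,"wz":0,"dx":0,"dy":-0.001,"dz":-0.05,"fingers":0.9}]'

```text
t: 7.12
position: [566.1, -10.1, 199.5]
eef_rot: [-0.001, -0.001, 1.0, -0.001]
wrist_force: [-0.6, -0.9, -0.7]
gripper_width: 32.6
grip_force: 40.1
```

>>> apply_moves --moves '[{"wx":0,"wy":0,"wz":0,"dx":0,"dy":0,"dz":-0.012,"fingers":0.9},{"wx":0,"wy":0,"wz":0,"dx":0,"dy":0,"dz":-0.022,"fingers":0.9},{"wx":0,"wy":0,"wz":0,"dx":0,"dy":0,"dz":-0.032,"fingers":0.9},{"wx":0,"wy":0,"wz":0,"dx":0,"dy":0,"dz":-0.037,"fingers":0.9},{"wx":0,"wy":0,"wz":0,"dx":0,"dy":0,"dz":-0.037,"fingers":0.9}]'

```text
t: 7.75
position: [566.4, -10.1, 162.9]
eef_rot: [-0.0, -0.001, 1.0, -0.001]
wrist_force: [-0.4, 0.0, -0.3]
gripper_width: 32.3
grip_force: 40.2
```

>>> apply_moves --moves '[{"wx":0,"wy":0,"wz":0,"dx":0,"dy":0,"dz":-0.002,"fingers":0.9},{"wx":0,"wy":0,"wz":0,"dx":0,"dy":0,"dz":-0.004,"fingers":0.9},{"wx":0,"wy":0,"wz":0,"dx":0,"dy":0,"dz":-0.0055,"fingers":0.9},{"wx":0,"wy":0,"wz":0,"dx":0,"dy":0,"dz":-0.0055,"fingers":0.9}]' --grip_force 30

```text
t: 8.25
position: [566.6, -10.1, 157.8]
eef_rot: [0.0, -0.001, 1.0, -0.001]
wrist_force: [0.1, 0.0, -2.2]
gripper_width: 32.2
grip_force: 40.2
```

>>> apply_moves --moves '[{"wx":0,"wy":0,"wz":0,"dx":0,"dy":0,"dz":-0.0015,"fingers":0.9},{"wx":0,"wy":0,"wz":0,"dx":0,"dy":0,"dz":-0.003,"fingers":0.9},{"wx":0,"wy":0,"wz":0,"dx":0,"dy":0,"dz":-0.003,"fingers":0.9}]'

```text
t: 8.62
position: [566.5, -10.1, 154.7]
eef_rot: [-0.0, -0.001, 1.0, -0.001]
wrist_force: [-0.6, 0.9, -0.9]
gripper_width: 32.2
grip_force: 40.2
```

>>> apply_moves --moves '[{"wx":0,"wy":0,"wz":0,"dx":0,"dy":0,"dz":-0.001,"fingers":0.9},{"wx":0,"wy":0,"wz":0,"dx":0,"dy":0,"dz":-0.002,"fingers":0.9},{"wx":0,"wy":0,"wz":0,"dx":0,"dy":0,"dz":-0.002,"fingers":0.9}]'

```text
t: 9.0
position: [566.6, -10.1, 152.8]
eef_rot: [-0.0, -0.001, 1.0, -0.001]
wrist_force: [0.3, -0.7, 0.1]
gripper_width: 32.7
grip_force: 40.2
```

>>> apply_moves --moves '[{"wx":0,"wy":0,"wz":0,"dx":0,"dy":0,"dz":-0.001,"fingers":0.9},{"wx":0,"wy":0,"wz":0,"dx":0,"dy":0,"dz":-0.002,"fingers":0.9},{"wx":0,"wy":0,"wz":0,"dx":0,"dy":0,"dz":-0.002,"fingers":0.9}]'

```text
t: 9.38
position: [566.7, -10.1, 150.9]
eef_rot: [0.0, -0.001, 1.0, -0.001]
wrist_force: [-0.3, -0.4, -1.9]
gripper_width: 32.2
grip_force: 40.2
```

>>> apply_moves --moves '[{"wx":0,"wy":0,"wz":0,"dx":0,"dy":0,"dz":-0.001,"fingers":0.9},{"wx":0,"wy":0,"wz":0,"dx":0,"dy":0,"dz":-0.002,"fingers":0.9},{"wx":0,"wy":0,"wz":0,"dx":0,"dy":0,"dz":-0.002,"fingers":0.9}]'

```text
t: 9.75
position: [567.2, -10.2, 150.2]
eef_rot: [0.001, -0.001, 1.0, -0.001]
wrist_force: [-2.1, 0.2, 8.0]
gripper_width: 32.6
grip_force: 39.7
```

```bash
python3 - <<'E'
from h import *
s=Cam("side"); st=get_state(); p=st["position"]; print(p,st["wrist_force"],st["ft_torque"])
print("pred home hubtop px / seat",[((s.pix(X)-[265,170])*7) for X in ([566.5,-10,180],[566.5,-10,80],p)])
cv2.imwrite("pics/down.png",cv2.resize(s.img[170:250,265:345],None,fx=7,fy=7,interpolation=cv2.INTER_CUBIC))
E
```

```text
[567.1764 -10.1505 150.1455] [-2.3417 -0.03    7.7614] [ 0.0932  0.5256 -0.0225]
pred home hubtop px / seat [array([231.5384, 106.827 ]), array([243.4146, 322.8112]), array([233.5833, 173.4024])]
```

View pics/down.png

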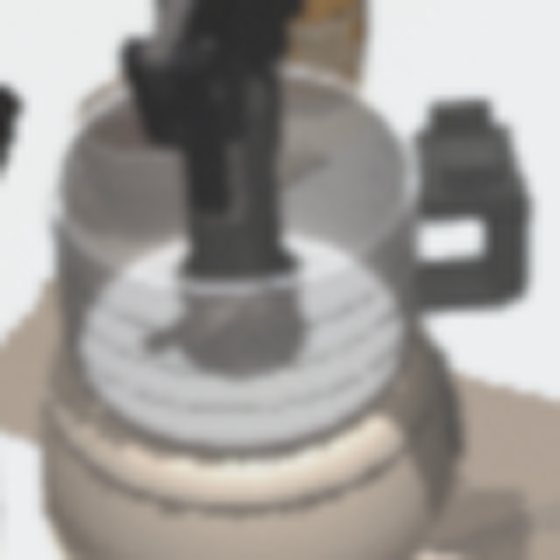

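The hub is down in the bowl and contact is at TCP z of about 150, which doesn't settle whether it is home or riding on the teeth. I'll turn it under a light press to find out.

>>> apply_moves --moves '[{"wx":0,"wy":0,"wz":0.06,"dx":0,"dy":0,"dz":0.0003,"fingers":0.9},{"wx":0,"wy":0,"wz":0.12,"dx":0,"dy":0,"dz":0.0003,"fingers":0.9},{"wx":0,"wy":0,"wz":0.18,"dx":0,"dy":0,"dz":0.0003,"fingers":0.9},{"wx":0,"wy":0,"wz":0.24,"dx":0,"dy":0,"dz":0.0003,"fingers":0.9}]'

```text
t: 10.3
position: [566.6, -10.1, 149.0]
eef_rot: [0.0, -0.122, 0.993, -0.001]
wrist_force: [-0.1, 0.6, -0.9]
gripper_width: 32.1
grip_force: 39.0
```

```bash
python3 - <<'E'
from h import *
st=get_state(); print(st["position"],st["wrist_force"],st["ft_torque"],st["eef_rot"])
E
```

```text
[566.571  -10.1112 149.0471] [-0.0751  0.5625 -0.9165] [0.0375 0.0285 0.0191] [ 0.0001 -0.1215  0.9926 -0.0006]
```

The reaction force vanished, so the teeth have found the gaps. I'll lower gently.

>>> apply_moves --moves '[{"wx":0,"wy":0,"wz":0,"dx":0,"dy":0,"dz":-0.0015,"fingers":0.9},{"wx":0,"wy":0,"wz":0,"dx":0,"dy":0,"dz":-0.003,"fingers":0.9},{"wx":0,"wy":0,"wz":0,"dx":0,"dy":0,"dz":-0.003,"fingers":0.9}]'

```text
t: 10.68
position: [566.5, -10.2, 145.9]
eef_rot: [-0.0, -0.12, 0.993, -0.001]
wrist_force: [-0.4, -0.2, -0.8]
gripper_width: 32.3
grip_force: 38.9
```

>>> apply_moves --moves '[{"wx":0,"wy":0,"wz":0,"dx":0,"dy":0,"dz":-0.0015,"fingers":0.9},{"wx":0,"wy":0,"wz":0,"dx":0,"dy":0,"dz":-0.003,"fingers":0.9},{"wx":0,"wy":0,"wz":0,"dx":0,"dy":0,"dz":-0.004,"fingers":0.9},{"wx":0,"wy":0,"wz":0,"dx":0,"dy":0,"dz":-0.004,"fingers":0.9}]'

```text
t: 11.18
position: [566.6, -10.2, 142.1]
eef_rot: [0.0, -0.12, 0.993, -0.001]
wrist_force: [1.0, -0.7, -1.5]
gripper_width: 32.4
grip_force: 38.9
```

>>> apply_moves --moves '[{"wx":0,"wy":0,"wz":0,"dx":0,"dy":0,"dz":-0.001,"fingers":0.9},{"wx":0,"wy":0,"wz":0,"dx":0,"dy":0,"dz":-0.002,"fingers":0.9},{"wx":0,"wy":0,"wz":0,"dx":0,"dy":0,"dz":-0.003,"fingers":0.9},{"wx":0,"wy":0,"wz":0,"dx":0,"dy":0,"dz":-0.003,"fingers":0.9}]'

```text
t: 11.68
position: [566.9, -10.2, 139.9]
eef_rot: [0.001, -0.12, 0.993, -0.001]
wrist_force: [-0.7, -2.3, 4.2]
gripper_width: 32.5
grip_force: 38.7
```

>>> apply_moves --moves '[{"wx":0,"wy":0,"wz":0.03,"dx":0,"dy":0,"dz":0,"fingers":0.9},{"wx":0,"wy":0,"wz":0.06,"dx":0,"dy":0,"dz":0,"fingers":0.9},{"wx":0,"wy":0,"wz":0.03,"dx":0,"dy":0,"dz":0,"fingers":0.9},{"wx":0,"wy":0,"wz":0.0,"dx":0,"dy":0,"dz":0,"fingers":0.9},{"wx":0,"wy":0,"wz":0.0,"dx":0,"dy":0,"dz":0,"fingers":0.9}]'

```text
t: 12.3
position: [567.1, -10.2, 139.8]
eef_rot: [0.001, -0.121, 0.993, -0.001]
wrist_force: [-0.8, -0.8, 6.4]
gripper_width: 32.5
grip_force: 38.6
```

```bash
python3 - <<'E'
from h import *
st=get_state(); print(st["position"],st["wrist_force"],st["ft_torque"],st["eef_rot"])
E
```

```text
[567.0625 -10.2382 139.8271] [-0.8199 -0.8238  6.3727] [-0.2393  0.322   0.0202] [ 0.0007 -0.1209  0.9927 -0.0008]
```

>>> apply_moves --moves '[{"wx":0,"wy":0,"wz":0,"dx":0,"dy":0,"dz":0.0005,"fingers":0.35},{"wx":0,"wy":0,"wz":0,"dx":0,"dy":0,"dz":0.0005,"fingers":0.35},{"wx":0,"wy":0,"wz":0,"dx":0,"dy":0,"dz":0.0005,"fingers":0.35},{"wx":0,"wy":0,"wz":0,"dx":0,"dy":0,"dz":0.02,"fingers":0.35},{"wx":0,"wy":0,"wz":0,"dx":0,"dy":0,"dz":0.05,"fingers":0.35},{"wx":0,"wy":0,"wz":0,"dx":0,"dy":0,"dz":0.065,"fingers":0.35},{"wx":0,"wy":0,"wz":0,"dx":0,"dy":0,"dz":0.065,"fingers":1.0},{"wx":0,"wy":0,"wz":0,"dx":0,"dy":0,"dz":0.065,"fingers":1.0},{"wx":0,"wy":0,"wz":0,"dx":0,"dy":0,"dz":0.065,"fingers":1.0},{"wx":0,"wy":0,"wz":0,"dx":0,"dy":0,"dz":0.065,"fingers":1.0}]' --grip_force 30

```text
t: 13.55
position: [566.2, -10.0, 203.3]
eef_rot: [-0.001, -0.121, 0.993, -0.0]
wrist_force: [0.3, -0.0, 0.9]
gripper_width: -0.3
grip_force: 0.0
```

>>> apply_moves --moves '[{"wx":0,"wy":0,"wz":0,"dx":0,"dy":0,"dz":-0.008,"fingers":1.0},{"wx":0,"wy":0,"wz":0,"dx":0,"dy":0,"dz":-0.014,"fingers":1.0},{"wx":0,"wy":0,"wz":0,"dx":0,"dy":0,"dz":-0.018,"fingers":1.0},{"wx":0,"wy":0,"wz":0,"dx":0,"dy":0,"dz":-0.02,"fingers":1.0},{"wx":0,"wy":0,"wz":0,"dx":0,"dy":0,"dz":-0.02,"fingers":1.0}]'

```text
t: 14.18
position: [566.6, -10.1, 184.0]
eef_rot: [0.0, -0.121, 0.993, -0.001]
wrist_force: [-0.2, 0.7, 0.1]
gripper_width: -0.0
grip_force: 0.0
```

>>> apply_moves --moves '[{"wx":0,"wy":0,"wz":0,"dx":0,"dy":0,"dz":-0.002,"fingers":1.0},{"wx":0,"wy":0,"wz":0,"dx":0,"dy":0,"dz":-0.003,"fingers":1.0},{"wx":0,"wy":0,"wz":0,"dx":0,"dy":0,"dz":-0.004,"fingers":1.0},{"wx":0,"wy":0,"wz":0,"dx":0,"dy":0,"dz":-0.0045,"fingers":1.0},{"wx":0,"wy":0,"wz":0,"dx":0,"dy":0,"dz":-0.0045,"fingers":1.0}]'

```text
t: 14.8
position: [566.8, -10.1, 180.0]
eef_rot: [0.0, -0.121, 0.993, -0.001]
wrist_force: [-1.4, -0.3, 3.9]
gripper_width: -0.0
grip_force: 1.7
```

The closed fingertips meet the hub top at exactly z = 180, so the blade is home. Next I'll measure the lid and handle angles from the first pictures.

```bash
python3 - <<'E'
from h import *
np.set_printoptions(precision=3,suppress=True)
t,s=Cam("top"),Cam("side")
def pol(c,img,z,ctr,r0,r1,thr,a0,a1,sc=4):
    # sample polar grid on plane z, dark fraction by angle
    g=cv2.GaussianBlur(cv2.cvtColor(img,cv2.COLOR_BGR2GRAY),(3,3),0)
    A=np.radians(np.arange(a0,a1,1.)); out=[]
    for r in np.arange(r0,r1,3.):
        P=np.array([c.pix([ctr[0]-r*np.cos(a),ctr[1]-r*np.sin(a),z]) for a in A],np.float32)
        out.append(cv2.remap(g,P[None,:,0],P[None,:,1],cv2.INTER_CUBIC)[0])
    return np.degrees(A),np.arange(r0,r1,3.),np.array(out)
ti,si=cv2.imread("pics/top0.png"),cv2.imread("pics/side0.png")
print("HANDLE top");A,r,o=pol(t,ti,164,(566.5,-10.1),72,100,0,-10,62)
for k,row in zip(r,o): print(int(k),*row[::3].astype(int))
print("HANDLE side, y bias +4");A,r,o=pol(s,si,164,(565,-6),72,100,0,-10,62)
for k,row in zip(r,o): print(int(k),*row[::3].astype(int))
# lid: circle & knob
g=cv2.GaussianBlur(cv2.cvtColor(ti,cv2.COLOR_BGR2GRAY),(3,3),0)
print("LID top");A,r,o=pol(t,ti,10,(427,-264.5),66,100,0,-10,50)
for k,row in zip(r,o): print(int(k),*row[::3].astype(int))
print("LID side");A,r,o=pol(s,si,10,(427,-260.5),66,100,0,-10,50)
for k,row in zip(r,o): print(int(k),*row[::3].astype(int))
E
```

```text
HANDLE top
72 127 125 120 120 119 113 110 115 119 122 125 126 124 124 117 110 106 104 116 126 126 123 120 118
75 134 132 129 129 129 122 113 116 120 123 127 126 126 125 116 109 108 102 113 125 123 118 115 114
78 129 129 127 127 126 123 112 114 120 121 126 127 127 124 115 111 108 94 101 112 112 112 113 117
81 118 119 118 115 114 116 107 112 117 117 127 128 127 125 115 112 106 90 96 109 116 124 132 138
84 110 109 108 104 104 106 99 107 114 114 127 128 127 125 114 115 106 93 108 126 138 148 154 158
87 110 108 106 103 102 101 93 102 113 115 127 128 127 124 113 116 109 107 132 151 158 162 164 165
90 126 121 120 117 115 110 100 99 110 118 128 128 129 123 112 114 114 123 150 163 165 165 165 166
93 149 143 141 142 141 136 124 110 110 121 128 129 129 124 111 111 114 130 157 165 166 166 165 164
96 161 157 155 158 160 158 148 129 114 122 124 122 124 121 113 108 115 139 160 165 166 165 165 164
99 163 161 160 161 163 164 161 143 119 112 111 108 109 111 113 114 123 149 163 165 166 165 165 164
HANDLE side, y bias +4
72 108 102 112 124 127 123 124 131 142 147 144 130 112 106 120 151 189 218 231 234 
[... 2170 characters left out ...]
 147 161 178 199 216 218 217 207 193
78 232 233 233 233 228 213 184 151 128 123 132 148 166 186 207 224 230 229 227 218
81 231 233 233 233 230 218 192 157 131 123 131 148 169 193 212 226 232 232 233 230
84 227 233 233 233 231 223 201 167 135 123 131 149 172 197 217 228 233 233 233 233
87 224 232 234 233 232 228 212 180 143 126 133 150 173 200 221 230 233 233 233 233
90 221 232 233 233 233 231 222 197 165 142 142 155 177 203 223 232 233 233 233 233
93 217 230 233 233 233 232 229 217 195 174 166 171 186 208 225 233 233 233 233 233
96 214 228 233 233 233 233 232 229 220 207 199 197 204 215 227 233 233 233 233 233
99 212 228 233 233 233 233 233 232 230 227 223 219 222 224 229 233 233 233 233 233
```

>>> apply_moves --moves '[{"wx":0,"wy":0,"wz":0,"dx":0,"dy":0,"dz":0.03,"fingers":1.0},{"wx":0,"wy":0,"wz":0,"dx":-0.01,"dy":-0.03,"dz":0.07,"fingers":0.3},{"wx":0,"wy":0,"wz":0,"dx":-0.05,"dy":-0.08,"dz":0.08,"fingers":0.3},{"wx":0,"wy":0,"wz":0,"dx":-0.08,"dy":-0.13,"dz":0.07,"fingers":0.3},{"wx":0,"wy":0,"wz":0,"dx":-0.11,"dy":-0.18,"dz":0.04,"fingers":0.3},{"wx":0,"wy":0,"wz":0,"dx":-0.13,"dy":-0.23,"dz":0.0,"fingers":0.3},{"wx":0,"wy":0,"wz":0,"dx":-0.14,"dy":-0.255,"dz":-0.04,"fingers":0.3},{"wx":0,"wy":0,"wz":0,"dx":-0.14,"dy":-0.255,"dz":-0.06,"fingers":0.3},{"wx":0,"wy":0,"wz":0,"dx":-0.14,"dy":-0.255,"dz":-0.06,"fingers":0.3}]'

```text
t: 16.02
position: [425.1, -264.5, 117.9]
eef_rot: [-0.001, -0.12, 0.993, 0.001]
wrist_force: [1.2, -0.2, 0.3]
gripper_width: 59.4
grip_force: 0.0
```

The lid's tab is at about 20.3° and the handle slot at about 24.5°, both from the top view. I'll grasp the knob twice, at right angles, to centre it.

>>> apply_moves --moves '[{"wx":0,"wy":0,"wz":0,"dx":0.002,"dy":0,"dz":-0.03,"fingers":0.3},{"wx":0,"wy":0,"wz":0,"dx":0.002,"dy":0,"dz":-0.055,"fingers":0.3},{"wx":0,"wy":0,"wz":0,"dx":0.002,"dy":0,"dz":-0.068,"fingers":0.3},{"wx":0,"wy":0,"wz":0,"dx":0.002,"dy":0,"dz":-0.069,"fingers":0.3}]' --grip_force 20

```text
t: 16.52
position: [428.8, -264.8, 50.7]
eef_rot: [0.0, -0.121, 0.993, -0.0]
wrist_force: [-0.4, 0.5, 0.5]
gripper_width: 59.9
grip_force: 0.0
```

>>> apply_moves --moves '[{"wx":0,"wy":0,"wz":0,"dx":0,"dy":0,"dz":0,"fingers":0.9},{"wx":0,"wy":0,"wz":0,"dx":0,"dy":0,"dz":0,"fingers":0.9},{"wx":0,"wy":0,"wz":0,"dx":0,"dy":0,"dz":0,"fingers":0.9},{"wx":0,"wy":0,"wz":0,"dx":0,"dy":0,"dz":0,"fingers":0.9}]' --grip_force 20

```text
t: 17.02
position: [429.5, -265.8, 51.8]
eef_rot: [0.001, -0.121, 0.993, -0.001]
wrist_force: [-0.6, 1.1, 6.2]
gripper_width: 31.9
grip_force: 20.5
```

>>> apply_moves --moves '[{"wx":0,"wy":0,"wz":0,"dx":0,"dy":0,"dz":0.0,"fingers":0.4},{"wx":0,"wy":0,"wz":0,"dx":0,"dy":0,"dz":0.005,"fingers":0.4},{"wx":0,"wy":0,"wz":-0.15,"dx":0,"dy":0,"dz":0.005,"fingers":0.4},{"wx":0,"wy":0,"wz":-0.32,"dx":0,"dy":0,"dz":0.005,"fingers":0.4},{"wx":0,"wy":0,"wz":-0.5,"dx":0,"dy":0,"dz":0.005,"fingers":0.4},{"wx":0,"wy":0,"wz":-0.68,"dx":0,"dy":0,"dz":0.005,"fingers":0.4},{"wx":0,"wy":0,"wz":-0.86,"dx":0,"dy":0,"dz":0.005,"fingers":0.4},{"wx":0,"wy":0,"wz":-1.04,"dx":0,"dy":0,"dz":0.005,"fingers":0.4},{"wx":0,"wy":0,"wz":-1.22,"dx":0,"dy":0,"dz":0.005,"fingers":0.4},{"wx":0,"wy":0,"wz":-1.4,"dx":0,"dy":0,"dz":0.005,"fingers":0.4},{"wx":0,"wy":0,"wz":-1.57,"dx":0,"dy":0,"dz":0.005,"fingers":0.4},{"wx":0,"wy":0,"wz":-1.57,"dx":0,"dy":0,"dz":0.005,"fingers":0.4}]'

```text
t: 18.52
position: [428.6, -265.1, 55.8]
eef_rot: [-0.0, 0.616, 0.788, -0.001]
wrist_force: [1.0, 0.2, -0.0]
gripper_width: 51.0
grip_force: 0.0
```

>>> apply_moves --moves '[{"wx":0,"wy":0,"wz":0,"dx":0,"dy":0,"dz":0,"fingers":0.9},{"wx":0,"wy":0,"wz":0,"dx":0,"dy":0,"dz":0,"fingers":0.9},{"wx":0,"wy":0,"wz":0,"dx":0,"dy":0,"dz":0,"fingers":0.9},{"wx":0,"wy":0,"wz":0,"dx":0,"dy":0,"dz":0,"fingers":0.9}]' --grip_force 35

```text
t: 19.02
position: [428.6, -265.2, 55.9]
eef_rot: [-0.0, 0.616, 0.788, -0.001]
wrist_force: [-1.7, -0.7, 5.9]
gripper_width: 30.9
grip_force: 34.6
```

```bash
python3 - <<'E'
from h import *
st=get_state(); print(st["position"],st["wrist_force"],st["q"],st["eef_rot"])
np.set_printoptions(precision=1,suppress=True)
p=st["position"];t=Cam("top");s=Cam("side")
for c,ctr in((t,p),(s,p+[0,3,0])):
    g=cv2.GaussianBlur(cv2.cvtColor(c.img,cv2.COLOR_BGR2GRAY),(3,3),0)
    A=np.radians(np.arange(-10,50,3.))
    for r in(75,81,87):
        P=np.array([c.pix([ctr[0]-r*np.cos(a),ctr[1]-r*np.sin(a),10]) for a in A],np.float32)
        print(c.n,r,*cv2.remap(g,P[None,:,0],P[None,:,1],cv2.INTER_CUBIC)[0])
E
```

```text
[ 428.5639 -265.1606   55.8922] [-1.7334 -0.6686  5.8615] [-0.6998  0.4382 -0.5381  0.595  -0.0014  0.6281] [-0.0003  0.6162  0.7876 -0.0007]
top 75 50 49 54 58 59 61 64 64 65 67 68 69 70 73 74 74 75 75 76 76
top 81 48 52 56 58 59 61 65 68 68 69 72 73 72 72 75 77 77 78 78 79
top 87 49 54 58 59 63 65 67 69 71 72 76 76 76 76 78 78 80 80 80 80
side 75 234 235 235 228 208 177 146 125 124 138 152 171 197 220 231 235 237 234 230 222
side 81 237 237 237 233 220 192 154 129 126 139 153 170 197 223 235 236 237 237 237 237
side 87 237 237 237 236 228 206 175 150 139 145 156 168 191 217 232 237 237 237 237 237
```

>>> apply_moves --moves '[{"wx":0,"wy":0,"wz":0,"dx":0,"dy":0,"dz":0,"fingers":0.5},{"wx":0,"wy":0,"wz":0,"dx":0,"dy":0,"dz":-0.004,"fingers":0.5},{"wx":0,"wy":0,"wz":0,"dx":0,"dy":0,"dz":-0.004,"fingers":0.5},{"wx":0,"wy":0,"wz":0,"dx":0,"dy":0,"dz":-0.004,"fingers":0.9},{"wx":0,"wy":0,"wz":0,"dx":0,"dy":0,"dz":-0.004,"fingers":0.9},{"wx":0,"wy":0,"wz":0,"dx":0,"dy":0,"dz":-0.004,"fingers":0.9}]' --grip_force 40

```text
t: 19.88
position: [428.6, -265.0, 51.6]
eef_rot: [-0.0, 0.616, 0.787, -0.0]
wrist_force: [1.0, -1.2, -0.4]
gripper_width: 30.9
grip_force: 39.6
```

>>> apply_moves --moves '[{"wx":0,"wy":0,"wz":0,"dx":0,"dy":0,"dz":0.02,"fingers":0.9},{"wx":0,"wy":0,"wz":0,"dx":0,"dy":0,"dz":0.06,"fingers":0.9},{"wx":0,"wy":0,"wz":0,"dx":0,"dy":0,"dz":0.11,"fingers":0.9},{"wx":0,"wy":0,"wz":0.0,"dx":0,"dy":0,"dz":0.165,"fingers":0.9},{"wx":0,"wy":0,"wz":0.04,"dx":0.02,"dy":0.04,"dz":0.2,"fingers":0.9},{"wx":0,"wy":0,"wz":0.08,"dx":0.05,"dy":0.09,"dz":0.21,"fingers":0.9},{"wx":0,"wy":0,"wz":0.1,"dx":0.08,"dy":0.14,"dz":0.21,"fingers":0.9},{"wx":0,"wy":0,"wz":0.1,"dx":0.11,"dy":0.19,"dz":0.21,"fingers":0.9},{"wx":0,"wy":0,"wz":0.1,"dx":0.13,"dy":0.23,"dz":0.21,"fingers":0.9},{"wx":0,"wy":0,"wz":0.1,"dx":0.138,"dy":0.255,"dz":0.21,"fingers":0.9},{"wx":0,"wy":0,"wz":0.1,"dx":0.138,"dy":0.255,"dz":0.21,"fingers":0.9},{"wx":0,"wy":0,"wz":0.1,"dx":0.138,"dy":0.255,"dz":0.21,"fingers":0.9}]'

```text
t: 21.38
position: [566.3, -10.6, 261.4]
eef_rot: [-0.0, 0.576, 0.817, -0.001]
wrist_force: [-0.1, -1.0, 0.0]
gripper_width: 31.2
grip_force: 39.9
```

```bash
python3 - <<'E'
from h import *
Cam("side");Cam("side");s=Cam("side");t=Cam("top")
st=get_state(); print(st["position"],st["wrist_force"],st["q"],st["eef_rot"],st["gripper_width"])
np.set_printoptions(precision=1,suppress=True)
cv2.imwrite("pics/lid_s.png",s.img);cv2.imwrite("pics/lid_t.png",t.img)
p=st["position"]
for c,ctr in((s,p+[-1.7,3.4,0]),(t,p)):
    g=cv2.GaussianBlur(cv2.cvtColor(c.img,cv2.COLOR_BGR2GRAY),(3,3),0)
    A=np.radians(np.arange(-10,62,3.))
    for r in(75,79,83,87,91,95):
        P=np.array([c.pix([ctr[0]-r*np.cos(a),ctr[1]-r*np.sin(a),p[2]-51+12]) for a in A],np.float32)
        print(c.n,r,*cv2.remap(g,P[None,:,0],P[None,:,1],cv2.INTER_CUBIC)[0])
E
```

```text
[566.4225 -11.1509 261.7476] [-0.1544 -0.5668 -1.3994] [-0.1495  0.3403 -0.0934  1.138  -0.0009  1.0806] [-0.0002  0.577   0.8168 -0.0006] 31.405562118531563
side 75 236 238 238 238 238 239 238 226 188 139 105 95 110 148 195 226 235 237 237 237 237 236 235 230
side 79 238 238 238 238 238 238 239 229 195 144 107 96 110 148 195 226 236 237 237 237 237 237 237 237
side 83 238 238 238 238 238 238 238 232 203 151 111 98 111 151 200 228 237 237 237 237 237 237 237 237
side 87 237 238 238 238 238 238 238 234 211 164 120 104 115 158 208 232 237 237 237 237 237 237 237 237
side 91 236 238 238 238 238 238 238 236 225 196 165 155 161 185 219 236 237 237 237 237 237 237 237 237
side 95 229 238 238 238 238 238 238 238 236 231 225 224 223 225 232 236 238 237 237 237 237 237 237 237
top 75 99 99 98 95 93 88 85 83 79 75 69 62 64 70 74 82 85 88 90 88 88 87 86 88
top 79 99 99 97 94 91 88 85 82 78 73 65 61 70 73 73 81 86 87 86 84 84 88 95 104
top 83 101 99 95 95 91 87 85 81 75 70 63 63 74 74 73 78 80 80 85 90 100 105 111 115
top 87 99 99 95 94 92 89 83 81 74 67 62 68 76 75 75 78 84 91 99 109 116 117 118 123
top 91 100 98 96 93 91 87 83 78 70 64 63 69 74 70 79 93 105 111 113 117 117 117 127 143
top 95 101 99 98 93 89 87 80 76 70 63 67 75 74 66 84 108 116 118 116 116 119 130 148 159
```

The side view shows the tab cleanly at about 26°, and the slot is at 24.5°, so I'll turn it back slightly and lower.

>>> apply_moves --moves '[{"wx":0,"wy":0,"wz":-0.026,"dx":0,"dy":0.001,"dz":-0.015,"fingers":0.9},{"wx":0,"wy":0,"wz":-0.026,"dx":0,"dy":0.001,"dz":-0.03,"fingers":0.9},{"wx":0,"wy":0,"wz":-0.026,"dx":0,"dy":0.001,"dz":-0.042,"fingers":0.9},{"wx":0,"wy":0,"wz":-0.026,"dx":0,"dy":0.001,"dz":-0.05,"fingers":0.9},{"wx":0,"wy":0,"wz":-0.026,"dx":0,"dy":0.001,"dz":-0.053,"fingers":0.9},{"wx":0,"wy":0,"wz":-0.026,"dx":0,"dy":0.001,"dz":-0.053,"fingers":0.9}]'

```text
t: 22.32
position: [566.7, -9.1, 208.6]
eef_rot: [-0.0, 0.587, 0.81, -0.001]
wrist_force: [-0.4, -0.1, -0.2]
gripper_width: 31.0
grip_force: 39.9
```

>>> apply_moves --moves '[{"wx":0,"wy":0,"wz":0,"dx":0,"dy":-0.001,"dz":-0.002,"fingers":0.9},{"wx":0,"wy":0,"wz":0,"dx":0,"dy":-0.001,"dz":-0.004,"fingers":0.9},{"wx":0,"wy":0,"wz":0,"dx":0,"dy":-0.001,"dz":-0.006,"fingers":0.9},{"wx":0,"wy":0,"wz":0,"dx":0,"dy":-0.001,"dz":-0.006,"fingers":0.9}]'

```text
t: 22.82
position: [566.5, -10.1, 202.5]
eef_rot: [-0.0, 0.587, 0.81, -0.001]
wrist_force: [-0.3, -0.3, -1.3]
gripper_width: 31.1
grip_force: 39.9
```

>>> apply_moves --moves '[{"wx":0,"wy":0,"wz":0,"dx":0,"dy":0,"dz":-0.001,"fingers":0.9},{"wx":0,"wy":0,"wz":0,"dx":0,"dy":0,"dz":-0.002,"fingers":0.9},{"wx":0,"wy":0,"wz":0,"dx":0,"dy":0,"dz":-0.003,"fingers":0.9},{"wx":0,"wy":0,"wz":0,"dx":0,"dy":0,"dz":-0.0035,"fingers":0.9},{"wx":0,"wy":0,"wz":0,"dx":0,"dy":0,"dz":-0.0035,"fingers":0.9}]'

```text
t: 23.45
position: [566.6, -10.1, 199.3]
eef_rot: [-0.0, 0.587, 0.81, -0.001]
wrist_force: [0.2, 0.4, 0.3]
gripper_width: 31.2
grip_force: 40.1
```

```bash
python3 - <<'E'
from h import *
st=get_state(); print(st["position"],st["wrist_force"],st["ft_torque"])
E
```

```text
[566.6329 -10.1186 199.2504] [0.1632 0.3788 0.3434] [-0.0693  0.0618 -0.0243]
```

>>> apply_moves --moves '[{"wx":0,"wy":0,"wz":0,"dx":0,"dy":0,"dz":-0.0005,"fingers":0.9},{"wx":0,"wy":0,"wz":0,"dx":0,"dy":0,"dz":-0.001,"fingers":0.9},{"wx":0,"wy":0,"wz":0,"dx":0,"dy":0,"dz":-0.001,"fingers":0.9}]'

```text
t: 23.82
position: [566.7, -10.1, 199.2]
eef_rot: [0.0, 0.587, 0.81, -0.0]
wrist_force: [-2.0, 0.3, 5.6]
gripper_width: 31.1
grip_force: 40.6
```

>>> apply_moves --moves '[{"wx":0,"wy":0,"wz":0,"dx":0,"dy":0,"dz":0.0005,"fingers":0.4},{"wx":0,"wy":0,"wz":0,"dx":0,"dy":0,"dz":0.0005,"fingers":0.4},{"wx":0,"wy":0,"wz":0,"dx":0,"dy":0,"dz":0.0005,"fingers":0.4},{"wx":0,"wy":0,"wz":0,"dx":0,"dy":0,"dz":0.015,"fingers":0.4},{"wx":0,"wy":0,"wz":0,"dx":0,"dy":0,"dz":0.05,"fingers":0.4},{"wx":0,"wy":0,"wz":0,"dx":0,"dy":0,"dz":0.1,"fingers":0.4},{"wx":0,"wy":0,"wz":0,"dx":-0.05,"dy":-0.03,"dz":0.13,"fingers":0.4},{"wx":0,"wy":0,"wz":0,"dx":-0.09,"dy":-0.08,"dz":0.13,"fingers":0.4},{"wx":0,"wy":0,"wz":0,"dx":-0.13,"dy":-0.13,"dz":0.13,"fingers":0.4},{"wx":0,"wy":0,"wz":0,"dx":-0.16,"dy":-0.18,"dz":0.13,"fingers":0.4},{"wx":0,"wy":0,"wz":0,"dx":-0.18,"dy":-0.23,"dz":0.13,"fingers":0.4},{"wx":0,"wy":0,"wz":0,"dx":-0.18,"dy":-0.26,"dz":0.13,"fingers":0.4}]'

```text
t: 25.32
position: [385.3, -272.3, 329.6]
eef_rot: [0.001, 0.588, 0.809, -0.001]
wrist_force: [0.5, -0.3, 0.3]
gripper_width: 51.7
grip_force: 0.0
```

```bash
python3 - <<'E'
from h import *
s=Cam("side");t=Cam("top");st=get_state(); print(st["position"],st["wrist_force"])
np.set_printoptions(precision=1,suppress=True)
K=np.array([566.5,-10.1,0])
# rim/flange symmetry: radius at which the grey lid gives way, around the axis, and tab profile
g=cv2.GaussianBlur(cv2.cvtColor(t.img,cv2.COLOR_BGR2GRAY),(3,3),0)
for r in(80,84,88):
    A=np.radians(np.arange(-10,62,3.)); P=np.array([t.pix([K[0]-r*np.cos(a),K[1]-r*np.sin(a),164]) for a in A],np.float32)
    print(r,*cv2.remap(g,P[None,:,0],P[None,:,1],cv2.INTER_CUBIC)[0])
gs=cv2.cvtColor(s.img,cv2.COLOR_BGR2GRAY)
# knob: bright top disc centroid near prediction in each view
for c in(t,s):
    q=c.pix(K+[0,0,223.5]); print(c.n,"pred knob top",q); x,y=q.round().astype(int)
    print(cv2.cvtColor(c.img,cv2.COLOR_BGR2GRAY)[y-10:y+11:2,x-12:x+13])
E
```

```text
[ 386.348  -273.061   329.0493] [-0.0992 -0.5705  0.0274]
80 115 115 113 110 111 110 103 106 106 102 116 120 115 107 104 105 100 85 90 100 104 110 116 121
84 101 102 101 97 98 99 93 100 104 97 115 121 117 109 104 106 98 88 101 118 129 139 146 149
88 106 105 103 97 96 94 87 93 104 100 115 118 116 110 103 108 104 105 130 147 153 156 157 157
top pred knob top [307.6 168.6]
[[111 114 113 115 115 112 118 116 113 113 109 111 110 114 116 113 110 114
  113 113 112 113 110 115 108]
 [113 116 113 114 113 109 114 114 116 116 112 115 109 111 112 115 111 118
  113 115 116 114 115 111 113]
 [117 116 113 117 113 117 110 110 107 103  99 100 101 101 105 107 112 116
  115 115 112 113 110 111 115]
 [118 115 112 121 113 113 106 107 106 111 113 111 116 113 106  98 100 108
  113 111 113 115 116 115 116]
 [116 117 115 116 109 103 101 111 114 119 116 118 111 116 114 110 102  90
  100 110 115 117 117 116 115]
 [116 117 115 114 102  93 100 111 119 117 118 119 119 118 119 117  99  82
   81 107 114 119 117 113 113]
 [120 114 111 106  94  83  91 103 113 116 119 118 117 118 114 103  90  70
   87 106 115 118 115 1
[... 917 characters left out ...]
24 221 213 197 175 149 129 123 120 118
  117 117 117 117 118 119 119]
 [236 236 235 235 234 228 211 178 162 159 156 154 154 154 153 153 150 143
  131 121 118 118 117 117 116]
 [230 223 211 195 187 168 145 143 150 153 154 154 155 155 155 154 152 146
  141 142 146 146 144 139 136]
 [168 160 156 153 149 133 115 120 133 143 150 156 158 158 153 145 133 119
  110 125 147 153 153 153 153]
 [152 152 153 152 148 131  99  78  81  89  97 102 103 102  97  89  83  78
   87 118 146 153 154 154 154]
 [153 153 152 153 149 131  98  74  71  73  75  77  79  78  79  77  76  75
   85 117 146 153 154 154 153]
 [153 153 152 152 148 127  91  73  72  75  76  78  79  79  79  79  78  76
   81 107 135 151 154 154 154]]
```

The lid knob is exactly where a fully seated lid puts it in both views, and the tab is centred in the slot. I'll hand in.

```bash
python3 -c "
from bench import *
print(close_job())"
```

```text
the job is handed in; nothing more can be done
None
```

The job is handed in at about 25 s of the 58 s: the blade's teeth are home (hub top measured at 180 mm), the lid sits at its seated height, and by the camera and force readings its tab is in the slot; the gripper is clear of everything, and no verdict was reported.

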